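# Send a box side down the gravity rail

## Robot

A 6-joint arm with a two-finger parallel gripper is mounted at the origin on the work surface. World frame = base frame: x ahead of the robot, y to its left, z up, the work surface at z = 0. Lengths are in mm, angles in rad, forces in N, time in s.
With the tool pointing down it reaches from about 200 to 875 mm from the base axis. Payload 3.4 kg.
Tool frame: the origin (TCP) lies on the centre line of the jaws, within the pads' length; the fingertips stand 19 mm ahead of it and the grasp point (between the pads) is the TCP; x points along the fingers, y is the direction in which the jaws open and shut, and the axes are right-handed (so a half turn about x gives the same grasp; the last joint's range is limited). The gripper opens to 94 mm and grips with 3 to 60 N. Pads are 16 mm wide; open, the fingers measure 119 mm over their backs; the gripper's body (75 mm by 177 mm) begins 78 mm behind the grasp point.
Start: joints at [-1.375, 0.276, 1.505, -0, 1.361, -0.121], TCP at [179.128, -546.422, 224.493] pointing down, gripper open.
Joint ranges: [-2.89, 2.89], [-0.75, 2.08], [0.22, 2.7], [-1.18, 4.32], [0.11, 2.71], [-2.7, 2.7]. Speed limits (rad/s): [2.57, 2.57, 3.14, 3.14, 3.14, 3.14].

## Interface

Orientations are given as a unit quaternion [w, x, y, z].
In Python, from rig import robot gives the robot as it stands.
- The arm moves only by the tool servo_tool, never from a script. Its argument "increments" is one flat list of numbers, 5 for each row, row after row: the finger opening in mm, from 0 to 94, then the shift along the tool's x, y, z in mm, then the turn about the tool's x in degrees. A call has 1 to 5 rows; each row shifts and turns the commanded pose from where the row before left it, along the tool's axes as they then stand; what a row does not reach is not made up. A row lasts 1/12 s, in which the tool goes at most 41.7 mm and 7.16 degrees, less where a joint would pass 70% of its speed; a pose out of reach is approached as far as the arm can. A call with a gripper value outside its range is refused whole. The fingers move at their own pace and stop on an object; "squeeze" is the grip in N (left out, the last holds). Time passes only in rows, so rows that do not move let the fingers close. It gives the time, the measured TCP pose, the force and the opening at its end, in the units of the state.
- robot.read_state(): the state, without advancing time (a new reading comes with each control period).
- robot.grab_frame(name): name is "scene" or "top"; returns a dict with "frame" (480x640x3 uint8, red, green, blue), "intrinsics" (3x3 intrinsics, pixels), "k1" (the pictures are not rectified: a ray, as slopes to the right and down, at radius r is drawn at 1 + k1 r^2 times it, then the intrinsics apply), "R" (3x3) and "t" (3): a world point X has camera coordinates R X + t. Camera axes: x right, y down, z forward; pixel columns grow to the right and rows downward; lengths in mm; the calibration is good to about 2 mm. A picture is of the moment at which its call begins. There is no depth.
- robot.close_job(): hands the job in, once; it reports no verdict.
Trained networks look in the newest picture that a camera, given by its name, has taken for a name from the list of things; names that differ only in an ending like _2 or _b are one class to them, and where a whole thing is asked for, a point or a joint stands for the part that bears it (a point fixed in the world has none). Each returns a list of dicts, best first, with "p" (0 to 1); they miss things now and then, are a little off and sometimes report something else, mostly with a low value. They report only what shows in the picture. A call takes as long as a camera call. They do not tell look-alikes from the thing itself.
- robot.recognise(camera, name): "xyz" ([x, y, z] in mm, in world coordinates, good to about 4 mm: the middle of the surface that is visible of it).
- robot.pinpoint(camera, name): "xyz" ([x, y, z] in mm, in world coordinates, good to about 4 mm: a listed point, or the origin of a listed thing).
The state is a dict: "clock": time; "joint_pos": joint angles; "qvel": joint speeds; "tau": joint torques, N m; "ee_pos": TCP position; "ee_rot": TCP orientation; "contact_force": force on the tool from outside, world axes, zero at the start; "wrist_torque": the same for the moment, N m; "gripper_width": finger opening in mm.
Only numpy, scipy, OpenCV 4.12 (cv2) and the standard library are available. Lean on these libraries where they do the work, as an engineer would, in place of code of your own. Each camera call takes 0.05 s, during which the arm holds its last target.

## Task

Two roller carriers, each holding a finger-jointed plywood box side, hang on the level parking bar. Take the one with the longer board, hook it over the sloped rail near the rail's high end and let go there, so that it rolls down by itself and comes to rest against the stop at the low end. Leave the carrier with the short board hanging where it is.

Things in the scene. Friction and masses are not known exactly. Their poses are not given: they have to be found in the camera images.
- carrier_grip (a point): Centre of the grip tab (10 thick x 40 x 48 high mm; pinch across x) on the carrier with the 130 mm LONG board, about 0.28 kg. y runs along its bar, z up. Two grooved wheels 60 mm apart ride on the bar's top edge, 66 mm below this point, self-centring from 6 mm off; side plates 28 mm apart straddle the bar. Board (+x side) reaches 134 mm below, counterweight (-x) 124: lift 85 mm to clear a bar.
- short_carrier_grip (a point): The same point on the bystander carrier, alike but with the SHORT board (80 mm long); leave it. Both hang on the level parking bar (top edge 100 mm above the table), 170 mm apart, in either order. 3 mm chocks keep them from rolling: lift straight up, then out to the +x side, not over the other. A carrier's bridge plate (34 x 104 mm) lies 24 mm below this point. Carriers may hang either way round.
- rail_load (a point): Good place for the carrier's middle: point on the sloped rail's top edge, 90 mm from its high end. The rail is a steel bar on edge, 8 mm thick, 420 mm long, on two thin posts under its ends; the edge rises from 100 to 150 mm above the table (6.8 degrees). Axes: y level along the rail toward the high end, x across, z up. Let go here (held level), it settles to the slope and rolls down in 2 to 4 s.
- rail_stop (a point): Where the rail's top edge meets the upright stop block (26 mm wide, rising 58 mm above this point) at its low end, 310 mm along from rail_load; same axes. A carrier at rest against the stop has its grip tab's centre about 50 mm from this point along y and 70 mm above it.
Not all that is in view belongs to the job. Leave any turquoise look-alike of the part that bears carrier_grip alone.

How it is judged:
By the outcome, as a careful person would: the job done as asked, in the order asked, and still so for the second after the job is handed in, with the robot touching nothing.
It also fails if it takes over 48 s, if anything falls off the work surface, if the arm or the gripper's body presses on something with over 40 N, if the wrist force passes 120 N, or if a joint passes its speed limit or range.

## Working session

There is one attempt and no reset: what is moved stays moved. The work goes in short steps, Python scripts to look and compute and a tool call to move; the robot and the scene stay as the last step left them, time stands still between calls to the robot, and variables do not carry over. Pictures are saved under pics/ and viewed, and the job is handed in when it is done.

Besides the shell and the picture viewer there is one more tool, called after "Emit:" as name(argument=value, ...) on one line, values as JSON. servo_tool: Moves the arm, as the interface text tells. Its arguments: {"type":"object","properties":{"increments":{"type":"array","items":{"type":"number"}},"squeeze":{"type":"number"}},"required":["increments"]}

```bash
mkdir -p pics
cat > h.py <<'E'
import numpy as np, cv2
from rig import robot
def snap(cam,fn=None):
    f=robot.grab_frame(cam)
    if fn: cv2.imwrite('pics/'+fn,cv2.cvtColor(f['frame'],cv2.COLOR_RGB2BGR))
    return f
def proj(f,X):
    c=np.array(f['R'])@np.array(X,float)+np.array(f['t']); s=c[:2]/c[2]; s=s*(1+f['k1']*(s@s)); K=np.array(f['intrinsics']); return (K@[s[0],s[1],1])[:2]
def ray(f,uv):
    K=np.array(f['intrinsics']); d=np.linalg.solve(K,[uv[0],uv[1],1])[:2]; s=d.copy()
    for _ in range(20): s=d/(1+f['k1']*(s@s))
    R=np.array(f['R']); o=-R.T@np.array(f['t']); v=R.T@np.array([s[0],s[1],1]); return o,v/np.linalg.norm(v)
def atz(f,uv,z):
    o,v=ray(f,uv); return o+v*(z-o[2])/v[2]
def tri(f1,u1,f2,u2):
    o1,v1=ray(f1,u1);o2,v2=ray(f2,u2)
    A=np.stack([v1,-v2],1); s=np.linalg.lstsq(A,o2-o1,rcond=None)[0]
    a=o1+v1*s[0];b=o2+v2*s[1]; return (a+b)/2,np.linalg.norm(a-b)
E
python3 - <<'E'
from h import *
np.set_printoptions(precision=1,suppress=True)
s=robot.read_state(); print(s['clock'],s['ee_pos'],s['ee_rot'])
for c in('scene','top'):
    f=snap(c,c+'0.png'); R=np.array(f['R']); print(c,-R.T@f['t'],R.tolist(),f['intrinsics'],f['k1'])
    for n in('carrier_grip','short_carrier_grip','rail_load','rail_stop'):
        for d in robot.pinpoint(c,n): print(n,np.array(d['xyz']),round(d['p'],2),proj(f,d['xyz']))
E
```

```text
0.0 [ 179.  -545.9  223.6] [-0.1 -0.7 -0.1  0.7]
scene [1157.8  -61.7 1318.8] [[0.06075617505947495, 0.9980772089207797, -0.012270787466524552], [0.8556824009743454, -0.05840987033967459, -0.5141944337599171], [-0.5139224803945844, 0.020740590150923433, -0.8575858627946648]] [[593.    0.  328.1]
 [  0.  593.  239.7]
 [  0.    0.    1. ]] -0.10326681064690922
carrier_grip [109.7 337.4  23.4] 0.86 [452.6 149.4]
carrier_grip [ 452.8 -135.9  167.5] 0.85 [282.9 236.6]
short_carrier_grip [ 425.3 -307.8  167.5] 0.59 [208.2 230.8]
rail_load [592.6 217.8 137. ] 0.69 [444.9 288.2]
rail_stop [672.8 -82.2 100.8] 0.78 [312.1 336.8]
top [ 183.8   -0.5 1562.7] [[-0.007505871420703096, -0.9999305018656524, 0.009091387843483968], [-0.9842958561278355, 0.005784389486953515, -0.17643188047468802], [0.17636703065989195, -0.010272890390148155, -0.9842708662859248]] [[579.3   0.  316.9]
 [  0.  579.3 244.4]
 [  0.    0.    1. ]] -0.03316164567657232
carrier_grip [115.4 338.6  23.6] 0.71 [181.2 375.7]
carrier_grip [ 461.1 -132.6  166.8] 0.58 [364.6 233.3]
short_carrier_grip [ 428.3 -304.1  161.7] 0.67 [434.2 246.4]
rail_load [588.5 216.5 140.1] 0.69 [225.2 186.9]
rail_load [ 427.  -302.6  165.5] 0.48 [434.  246.6]
rail_stop [588.8 216.2 137.4] 0.73 [225.5 187.1]
rail_stop [677.6 -81.4 103.2] 0.68 [341.2 157.5]
```

View pics/scene0.png

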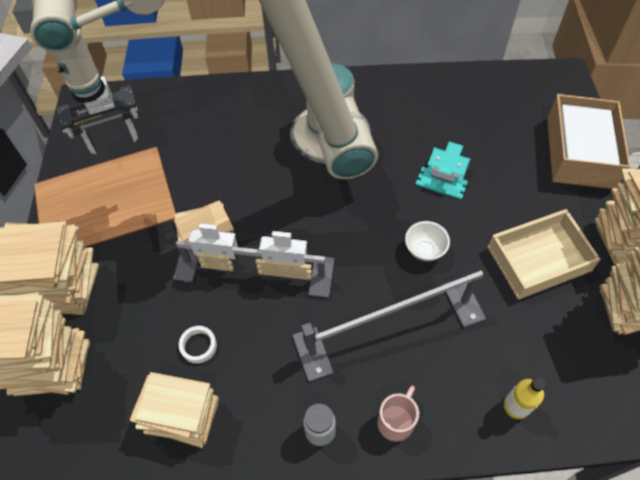

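View pics/top0.png

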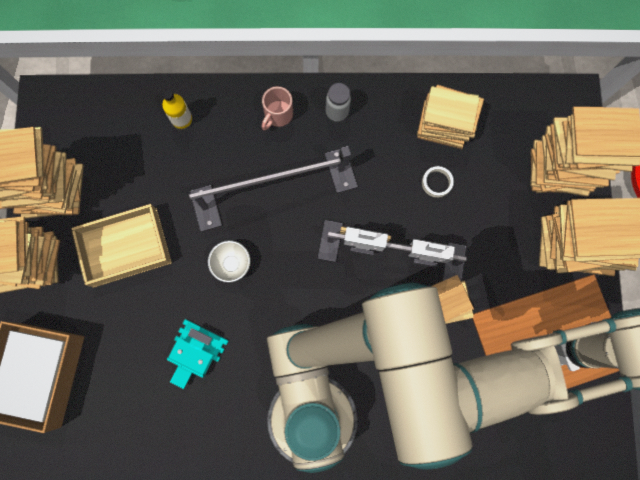

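Run:
```python
import cv2
a=cv2.imread('pics/scene0.png')[180:330,150:350]; b=cv2.imread('pics/top0.png')[190:290,320:480]
cv2.imwrite('pics/cs0.png',cv2.resize(a,None,fx=4,fy=4,interpolation=2)); cv2.imwrite('pics/ct0.png',cv2.resize(b,None,fx=5,fy=5,interpolation=2))
```

```text
(no output)
```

View pics/cs0.png

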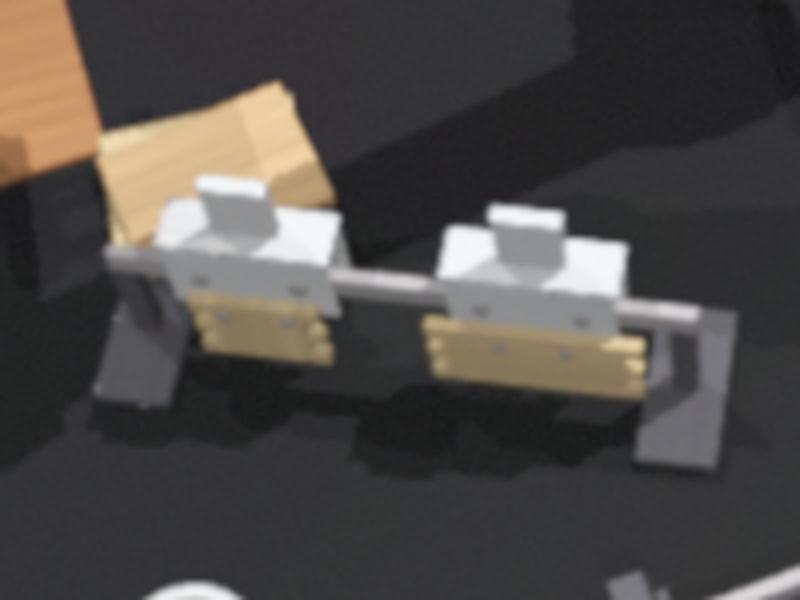

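View pics/ct0.png

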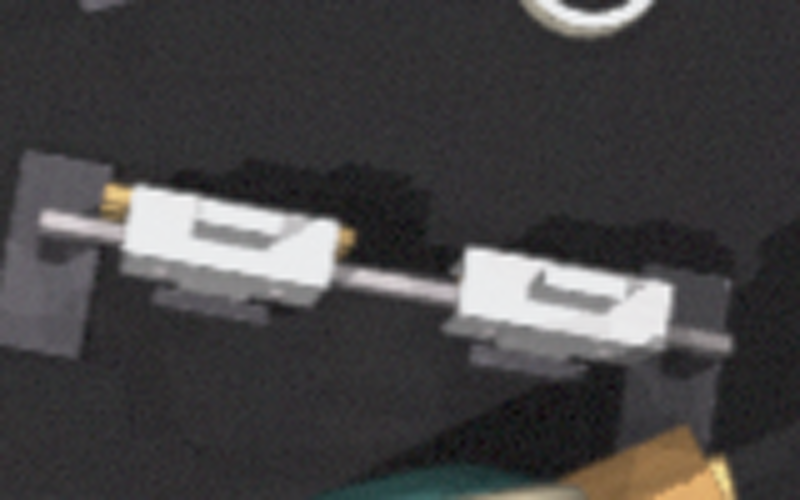

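Candidates for the target are the carrier at scene (283,240), the carrier at (208,235), and the turquoise look-alike at (445,170). The close crop shows the board at (284,268) is clearly wider than the one at (216,262), so I choose the +y carrier near (457,-134). Next I measure it more finely.

Run:
```python
import cv2
def crop(src,x0,y0,w,h,k,fn):
    a=cv2.imread(src)[y0:y0+h,x0:x0+w]; a=cv2.resize(a,None,fx=k,fy=k,interpolation=cv2.INTER_CUBIC)
    for i in range(0,w,5): cv2.line(a,(i*k,0),(i*k,6 if i%10 else 14),(0,255,255),1); (i%10==0) and cv2.putText(a,str(x0+i),(i*k,26),0,.4,(0,255,255),1)
    for i in range(0,h,5): cv2.line(a,(0,i*k),(6 if i%10 else 14,i*k),(0,255,255),1); (i%10==0) and cv2.putText(a,str(y0+i),(16,i*k+4),0,.4,(0,255,255),1)
    cv2.imwrite(fn,a)
crop('pics/scene0.png',250,220,80,60,10,'pics/a.png')
crop('pics/top0.png',325,210,80,50,10,'pics/b.png')
crop('pics/scene0.png',290,260,200,120,4,'pics/c.png')
crop('pics/top0.png',180,140,180,90,4,'pics/d.png')
```

```text
(no output)
```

View pics/a.png

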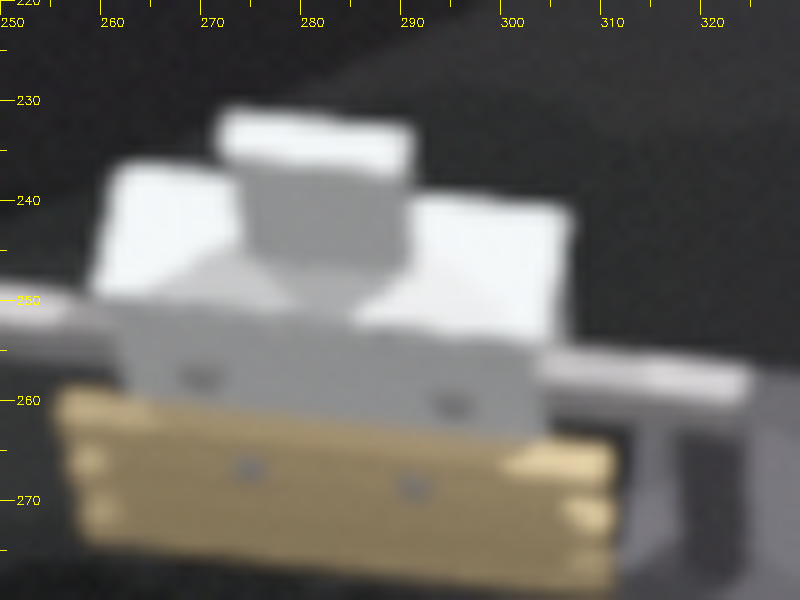

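View pics/b.png

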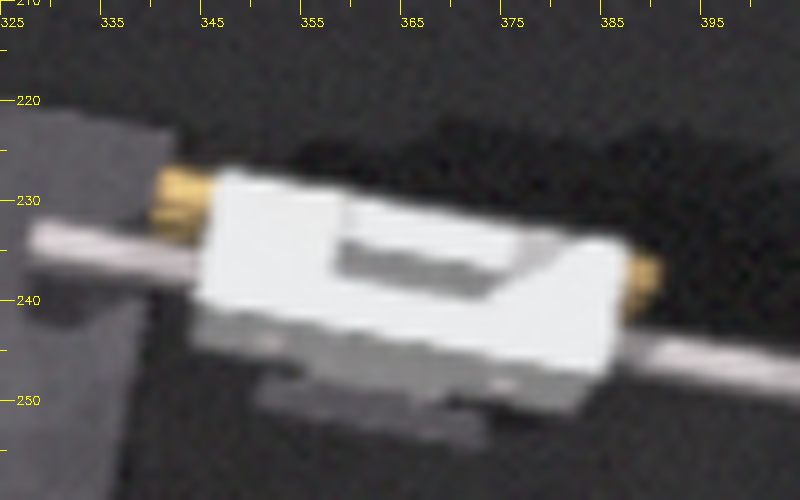

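View pics/c.png

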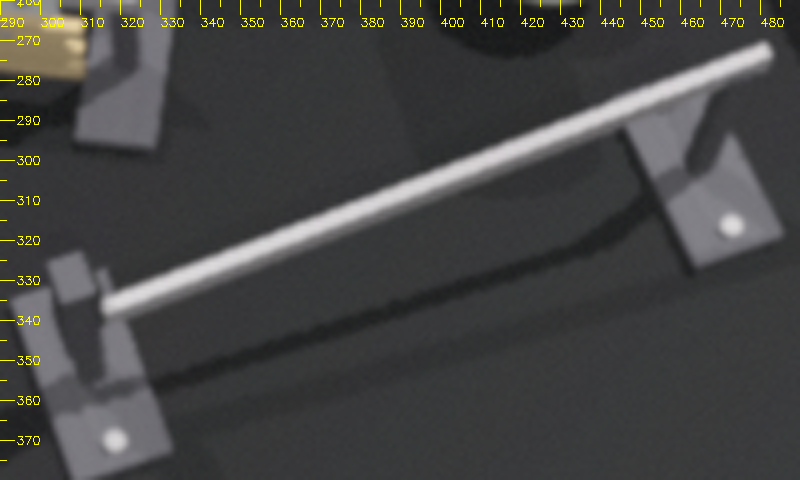

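View pics/d.png

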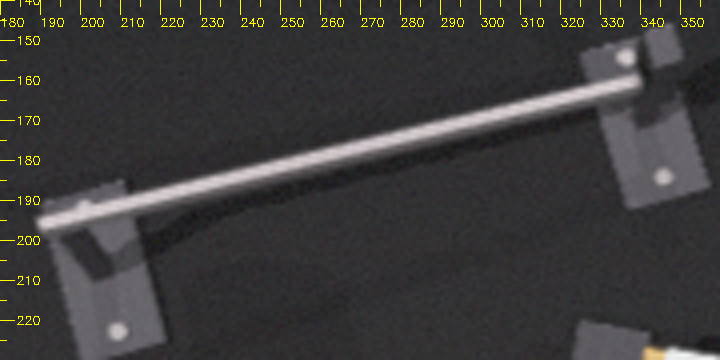

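```bash
cat >> h.py <<'E'
from scipy.optimize import least_squares
def fitbox(obs,p0):
    # obs: list (frame, local xyz, uv)
    def res(p):
        c,s=np.cos(p[3]),np.sin(p[3])
        return np.concatenate([proj(f,[p[0]+c*l[0]-s*l[1],p[1]+s*l[0]+c*l[1],p[2]+l[2]])-u for f,l,u in obs])
    r=least_squares(res,p0,loss='soft_l1'); return r.x,r.fun
E
python3 - <<'E'
from h import *
np.set_printoptions(precision=2,suppress=True)
S=snap('scene');T=snap('top')
a=lambda x,y:np.array([250+x/10-.45,220+y/10-.45]); b=lambda x,y:np.array([325+x/10-.45,210+y/10-.45])
# local: x forward(+x), y left(+y). scene: image right=+y, down=+x ; top: left=+y, up=+x
obs=[(S,(-17,-52,-24),a(115,162)),(S,(-17,52,-24),a(572,205)),(S,(17,52,-24),a(555,345)),(S,(17,-52,-24),a(95,295)),
(S,(-5,-20,24),a(218,107)),(S,(-5,20,24),a(413,124)),(S,(5,-20,24),a(232,160)),(S,(5,20,24),a(408,175)),
(T,(17,52,-24),b(220,170)),(T,(17,-52,-24),b(628,238)),(T,(-17,-52,-24),b(602,378)),(T,(-17,52,-24),b(190,300)),
(T,(-5,20,24),b(345,240)),(T,(-5,-20,24),b(510,265))]
for sel in (obs,obs[:8],obs[8:]):
    p,r=fitbox(sel,[455,-134,167,0]); print(p,np.degrees(p[3])); print(r.reshape(-1,2).round(1).tolist())
c=lambda x,y:np.array([290+x/4-.4,260+y/4-.4]); d=lambda x,y:np.array([180+x/4-.4,140+y/4-.4])
H,eh=tri(S,c(771,50),T,d(42,222)); L,el=tri(S,c(106,306),T,d(640,82))
print('rail hi',H,eh,'lo',L,el,np.linalg.norm(H-L))
u=(H-L)/np.linalg.norm(H-L); print('yaw',np.degrees(np.arctan2(-u[0],u[1])),'slope',np.degrees(np.arcsin(u[2])),'load',H-90*u, 'stop est',H-400*u)
B1,e1=tri(S,np.array([177,243]),T,np.array([466.4,259.])); B2,e2=tri(S,np.array([324.5,257.5]),T,np.array([328.,233.6])); print('bar',B1,e1,B2,e2,np.degrees(np.arctan2(-(B2-B1)[0],(B2-B1)[1])))
E
```

```text
[ 457.88 -137.62  164.53   -0.18] -10.328346112023135
[[1.3, 0.4], [-0.3, 0.4], [-0.6, -0.9], [0.7, -0.3], [1.7, 0.7], [-0.2, 0.7], [-0.4, -0.8], [-0.4, -0.6], [-0.2, -0.0], [-0.1, 0.2], [0.5, -0.6], [0.6, 0.1], [0.0, -0.1], [-0.2, 0.2]]
[ 482.87 -135.35  205.75   -0.18] -10.068224815124054
[[0.3, 0.4], [0.4, 0.4], [0.0, -0.5], [-0.3, 0.1], [1.2, 0.5], [-0.1, 0.5], [-1.0, -0.9], [-0.3, -0.7]]
[ 456.4  -136.71  171.56   -0.19] -10.700131702492687
[[-0.3, -0.2], [-0.1, 0.4], [0.4, -0.4], [0.4, 0.0], [-0.1, -0.1], [-0.2, 0.3]]
rail hi [565.15 304.01 149.96] 2.180924899096672 lo [671.47 -75.32 100.44] 3.7834549667970374 397.04708147794423
yaw 15.65736060880181 slope 7.163724580903574 load [589.25 218.02 138.73] stop est [672.26 -78.14 100.07]
bar [ 406.88 -400.06   91.97] 2.1384857779050885 [474.54 -44.1   97.91] 0.8685891431620452 -10.7615404561905
```

```bash
cat >> h.py <<'E'
from scipy.spatial.transform import Rotation as Ro
def st():
    s=robot.read_state(); q=s['ee_rot']; return np.array(s['ee_pos']),Ro.from_quat([q[1],q[2],q[3],q[0]]).as_matrix(),s
def go(target,yawdeg=None):
    p,R,s=st(); print('clk',round(s['clock'],2),'pos',p.round(1),'w',round(s['gripper_width'],1),'F',np.round(s['contact_force'],1),'j',np.round(s['joint_pos'],2))
    print('toolx',R[:,0].round(3),'tooly',R[:,1].round(3))
    d=np.array(target)-p; print('d world',d.round(1),'d tool',(R.T@d).round(1))
    if yawdeg is not None:
        # tool y should lie along +-(cos,sin)
        a=np.degrees(np.arctan2(R[1,1],R[0,1])); e=(yawdeg-a+90)%180-90; print('tooly heading',a.round(2),'world turn needed',e.round(2),'tool-x turn',(e*np.sign(R[2,0])).round(2))
        R2=Ro.from_rotvec([0,0,np.radians(e)]).as_matrix()@R; print('d tool after turn',(R2.T@d).round(1))
E
python3 - <<'E'
from h import *
go([457,-136.5,270],-10.5)
E
```

```text
clk 0.6 pos [ 179.1 -546.4  224.5] w 94.0 F [ 0.4 -0.2 -0.3] j [-1.38  0.28  1.5   0.    1.36 -0.12]
toolx [ 0. -0. -1.] tooly [ 0.312 -0.95   0.   ]
d world [277.9 409.9  45.5] d tool [ -45.5 -303.  -391.7]
tooly heading -71.85 world turn needed 61.35 tool-x turn -61.35
d tool after turn [ -45.5  198.5 -453.7]
```

Emit:
servo_tool(increments=[94,-9,0,0,-6.8,94,-9,0,0,-6.8,94,-9,0,0,-6.8,94,-9,0,0,-6.8,94,-9,0,0,-6.8])

```text
clock: 1.02
ee_pos: [179.1, -546.4, 269.9]
ee_rot: [-0.313, -0.634, -0.313, 0.634]
contact_force: [-0.0, -0.1, -1.5]
gripper_width: 94.2
```

Emit:
servo_tool(increments=[94,0,10,-15,-6.8,94,0,10,-15,-6.8,94,0,10,-15,-6.8,94,0,5,-15,-6.9,94,0,0,-15,0])

```text
clock: 1.43
ee_pos: [241.2, -495.7, 269.2]
ee_rot: [0.454, 0.543, 0.453, -0.543]
contact_force: [0.3, 0.6, -0.8]
gripper_width: 94.1
```

Run:
```python
from h import *
go([457,-136.5,270],-10.5)
```

```text
clk 1.43 pos [ 241.2 -495.7  269.2] w 94.1 F [ 0.3  0.6 -0.8] j [-1.24  0.22  1.47  0.    1.45 -1.07]
toolx [ 0.001 -0.    -1.   ] tooly [ 0.984 -0.178  0.001]
d world [215.8 359.2   0.8] d tool [  -0.6  148.3 -391.9]
tooly heading -10.26 world turn needed -0.24 tool-x turn 0.24
d tool after turn [  -0.6  146.7 -392.5]
```

Emit:
servo_tool(increments=[94,0,13.5,-36,0,94,0,13.5,-36,0,94,0,13.5,-36,0,94,0,13.5,-36,0,94,0,13.5,-36,0])

```text
clock: 1.85
ee_pos: [339.7, -329.7, 269.6]
ee_rot: [0.452, 0.544, 0.452, -0.544]
contact_force: [0.2, -0.4, 0.1]
gripper_width: 94.3
```

Emit:
servo_tool(increments=[94,0,14,-36,0,94,0,14,-36,0,94,0,14,-36,0,94,0,14,-36,0,94,0,14,-36,0])

```text
clock: 2.27
ee_pos: [441.5, -165.4, 269.8]
ee_rot: [0.452, 0.544, 0.452, -0.544]
contact_force: [0.7, 0.2, -0.1]
gripper_width: 93.9
```

Emit:
servo_tool(increments=[94,0,9,-29,0.2,94,0,0,0,0,94,0,0,0,0])

```text
clock: 2.52
ee_pos: [455.4, -139.2, 269.5]
ee_rot: [-0.452, -0.544, -0.452, 0.544]
contact_force: [0.2, -0.1, -0.5]
gripper_width: 94.0
```

Run:
```python
from h import *
go([457,-136.5,270],-10.5)
f=snap('scene','s1.png'); g=snap('top','t1.png'); print(proj(f,[457,-136.5,190]),proj(g,[457,-136.5,190]))
import cv2
a=cv2.imread('pics/s1.png')[180:300,210:370]; cv2.imwrite('pics/s1c.png',cv2.resize(a,None,fx=5,fy=5,interpolation=2))
```

```text
clk 2.52 pos [ 455.4 -139.2  269.5] w 94.0 F [ 0.2 -0.1 -0.5] j [-0.44  0.1   1.62 -0.    1.42 -0.26]
toolx [-0.    -0.001 -1.   ] tooly [ 0.983 -0.183 -0.   ]
d world [1.6 2.7 0.5] d tool [-0.5  1.1 -2.9]
tooly heading -10.54 world turn needed 0.04 tool-x turn -0.04
d tool after turn [-0.5  1.1 -2.9]
[281.93475733 233.01197751] [367.1531643  233.07547064]
```

View pics/s1c.png

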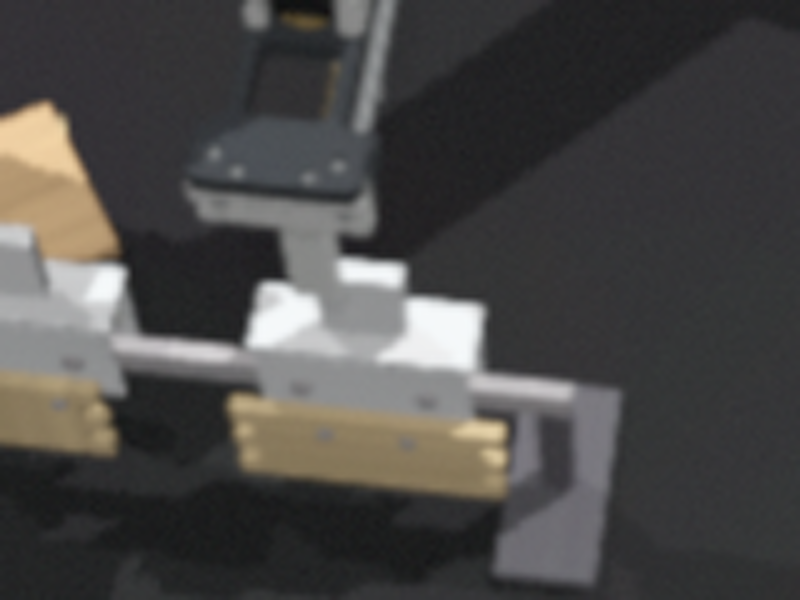

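The gripper hangs above the long-board carrier, with the near finger ahead of the tab at scene (272,235). I correct by about 3 mm and descend.

Emit:
servo_tool(increments=[94,20,1,-3,0,94,25,0,0,0,94,25,0,0,0,94,20,0,0,0,94,9,0,0,0])

```text
clock: 3.03
ee_pos: [454.3, -138.4, 168.0]
ee_rot: [-0.449, -0.544, -0.452, 0.546]
contact_force: [0.0, 0.1, 0.7]
gripper_width: 93.7
```

Emit:
servo_tool(increments=[94,0,0,0,0,94,0,0,0,0])

```text
clock: 3.2
ee_pos: [456.5, -138.6, 170.8]
ee_rot: [-0.451, -0.545, -0.45, 0.545]
contact_force: [0.0, -0.5, 0.3]
gripper_width: 94.3
```

Run:
```python
from h import *
go([457,-136.5,170],-10.5)
f=snap('scene','s2.png'); g=snap('top','t2.png')
import cv2
a=cv2.imread('pics/s2.png')[200:290,230:330]; cv2.imwrite('pics/s2c.png',cv2.resize(a,None,fx=6,fy=6,interpolation=2))
```

```text
clk 3.2 pos [ 456.5 -138.6  170.8] w 94.3 F [ 0.  -0.5  0.3] j [-0.44  0.17  1.79 -0.    1.18 -0.25]
toolx [ 0. -0. -1.] tooly [ 0.982 -0.188  0.   ]
d world [ 0.5  2.1 -0.8] d tool [ 0.8  0.  -2.2]
tooly heading -10.84 world turn needed 0.34 tool-x turn -0.34
d tool after turn [ 0.8  0.1 -2.2]
```

View pics/s2c.png

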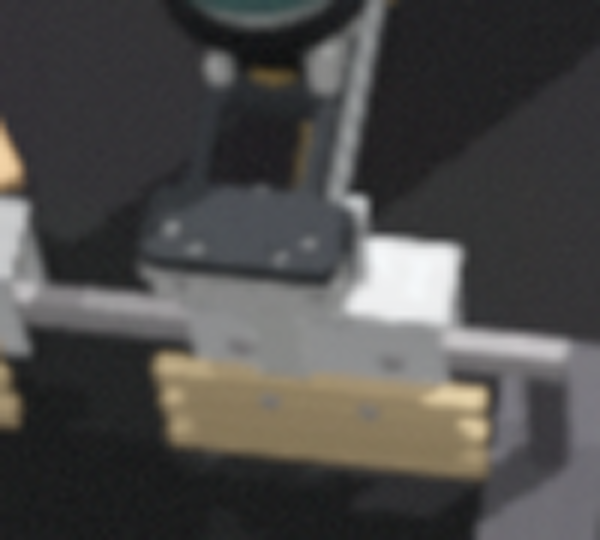

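Emit:
servo_tool(increments=[94,0,0,-2,0,5,0,0,0,0,5,0,0,0,0,5,0,0,0,0,5,0,0,0,0], squeeze=35)

```text
clock: 3.72
ee_pos: [457.1, -135.5, 170.7]
ee_rot: [0.451, 0.545, 0.451, -0.545]
contact_force: [-0.6, 0.4, -0.4]
gripper_width: 70.9
```

Emit:
servo_tool(increments=[5,0,0,0,0,5,0,0,0,0,5,0,0,0,0,5,0,0,0,0,5,0,0,0,0])

```text
clock: 4.13
ee_pos: [457.0, -135.6, 170.4]
ee_rot: [-0.451, -0.545, -0.451, 0.545]
contact_force: [-0.1, -0.6, 0.1]
gripper_width: 37.3
```

Emit:
servo_tool(increments=[5,0,0,0,0,5,0,0,0,0,5,0,0,0,0,5,0,0,0,0,5,0,0,0,0])

```text
clock: 4.55
ee_pos: [457.1, -135.6, 170.5]
ee_rot: [0.451, 0.545, 0.451, -0.545]
contact_force: [-0.4, 0.0, -0.2]
gripper_width: 10.0
```

Emit:
servo_tool(increments=[5,0,0,0,0,5,0,0,0,0,5,0,0,0,0])

```text
clock: 4.8
ee_pos: [457.1, -135.6, 170.5]
ee_rot: [0.451, 0.545, 0.451, -0.545]
contact_force: [0.2, -0.8, 0.2]
gripper_width: 9.7
```

Emit:
servo_tool(increments=[5,-6,0,0,0,5,-10,0,0,0,5,-14,0,0,0,5,-15,0,0,0,5,-15,0,0,0])

```text
clock: 5.22
ee_pos: [456.6, -135.4, 231.5]
ee_rot: [-0.451, -0.544, -0.451, 0.545]
contact_force: [-0.0, -0.8, -2.5]
gripper_width: 9.8
```

Emit:
servo_tool(increments=[5,-15,0,0,0,5,-15,0,0,0,5,-15,0,0,0,5,-15,0,0,0,5,-10,0,0,0])

```text
clock: 5.63
ee_pos: [457.1, -135.6, 302.5]
ee_rot: [0.452, 0.545, 0.45, -0.544]
contact_force: [-0.0, -0.7, -3.2]
gripper_width: 9.6
```

Emit:
servo_tool(increments=[5,0,0,0,0,5,0,0,0,0])

```text
clock: 5.8
ee_pos: [457.0, -135.6, 300.8]
ee_rot: [0.451, 0.545, 0.451, -0.545]
contact_force: [0.3, 0.2, -3.7]
gripper_width: 10.2
```

Run:
```python
from h import *
go([590,217.5,300],15.65)
f=snap('scene','s3.png'); g=snap('top','t3.png')
```

```text
clk 5.8 pos [ 457.  -135.6  300.8] w 10.2 F [ 0.3  0.2 -3.7] j [-0.43  0.09  1.56 -0.    1.49 -0.25]
toolx [ 0.001 -0.    -1.   ] tooly [ 0.982 -0.186  0.001]
d world [133.  353.1  -0.8] d tool [   0.7   64.9 -371.7]
tooly heading -10.75 world turn needed 26.4 tool-x turn -26.4
d tool after turn [   0.8  223.4 -304.1]
```

View pics/s3.png

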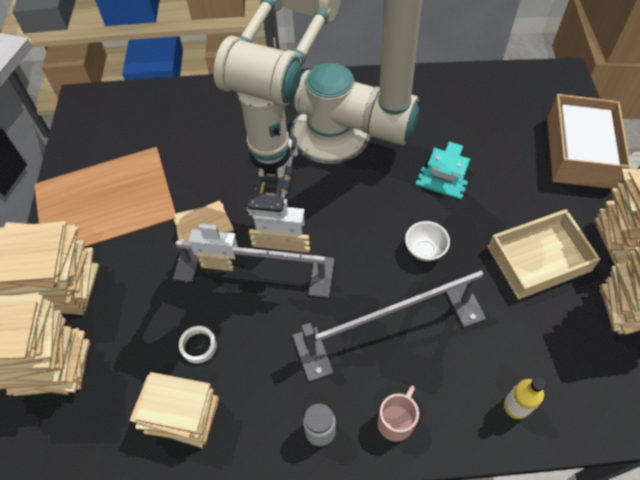

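The long-board carrier is held and clear at scene (278,225), and the short one still hangs at (210,240). Next I turn it and carry it over to the rail.

Emit:
servo_tool(increments=[5,-2,0,0,-5.3,5,-2,0,0,-5.3,5,-1,0,0,-5.3,5,0,0,0,-5.3,5,0,0,0,-5.2])

```text
clock: 6.32
ee_pos: [456.4, -135.3, 304.3]
ee_rot: [0.564, 0.426, 0.565, -0.426]
contact_force: [0.2, 0.1, -3.0]
gripper_width: 9.5
```

Emit:
servo_tool(increments=[5,0,6,-9,0,5,0,13,-18,0,5,0,17,-23,0,5,0,17,-23,0,5,0,17,-23,0])

```text
clock: 6.73
ee_pos: [498.4, -22.2, 304.7]
ee_rot: [0.562, 0.428, 0.563, -0.428]
contact_force: [0.6, -0.3, -3.4]
gripper_width: 9.5
```

Emit:
servo_tool(increments=[5,0,17,-23,0,5,0,17,-23,0,5,0,17,-23,0,5,0,17,-23,0,5,0,17,-23,0])

```text
clock: 7.15
ee_pos: [549.0, 111.8, 304.5]
ee_rot: [0.562, 0.428, 0.564, -0.428]
contact_force: [0.4, -0.3, -2.5]
gripper_width: 9.8
```

Emit:
servo_tool(increments=[5,0,17,-23,0,5,0,17,-23,0,5,0,17,-23,0,5,0,10,-14,0,5,0,6,-10,0])

```text
clock: 7.57
ee_pos: [588.7, 220.1, 303.8]
ee_rot: [0.563, 0.427, 0.564, -0.428]
contact_force: [-0.1, 0.6, -3.5]
gripper_width: 10.0
```

Emit:
servo_tool(increments=[5,0,0,0,0,5,0,0,0,0,5,0,0,0,0])

```text
clock: 7.82
ee_pos: [588.1, 216.2, 305.2]
ee_rot: [0.563, 0.427, 0.563, -0.428]
contact_force: [-0.7, 0.2, -2.6]
gripper_width: 9.4
```

Run:
```python
from h import *
go([590,217.5,300],15.65)
f=snap('scene','s4.png'); g=snap('top','t4.png')
for c in('scene','top'):
    for n in('carrier_grip','rail_load','rail_stop'):
        for d in robot.pinpoint(c,n): print(c,n,np.round(d['xyz'],1),round(d['p'],2))
import cv2
a=cv2.imread('pics/s4.png')[220:340,390:540]; b=cv2.imread('pics/t4.png')[120:240,160:310]
cv2.imwrite('pics/s4c.png',np.hstack([cv2.resize(x,None,fx=5.3,fy=5,interpolation=2)[:,:400*2] for x in (a,)])); cv2.imwrite('pics/t4c.png',cv2.resize(b,None,fx=5,fy=5,interpolation=2))
```

```text
clk 7.82 pos [588.1 216.2 305.2] w 9.4 F [-0.7  0.2 -2.6] j [ 0.24  0.33  1.24 -0.    1.58 -0.03]
toolx [-0.001 -0.001 -1.   ] tooly [ 0.963  0.269 -0.001]
d world [ 1.9  1.3 -5.2] d tool [ 5.2  2.2 -0.8]
tooly heading 15.59 world turn needed 0.06 tool-x turn -0.06
d tool after turn [ 5.2  2.2 -0.8]
scene carrier_grip [109.4 336.7  23. ] 0.57
scene carrier_grip [584.1 216.9 301.5] 0.56
scene rail_load [591.9 217.4 137.5] 0.93
scene rail_stop [674.2 -82.4 100.5] 0.66
top rail_stop [679.4 -80.  106.9] 0.97
top rail_stop [ 424.2 -304.2  166.4] 0.75
```

View pics/s4c.png

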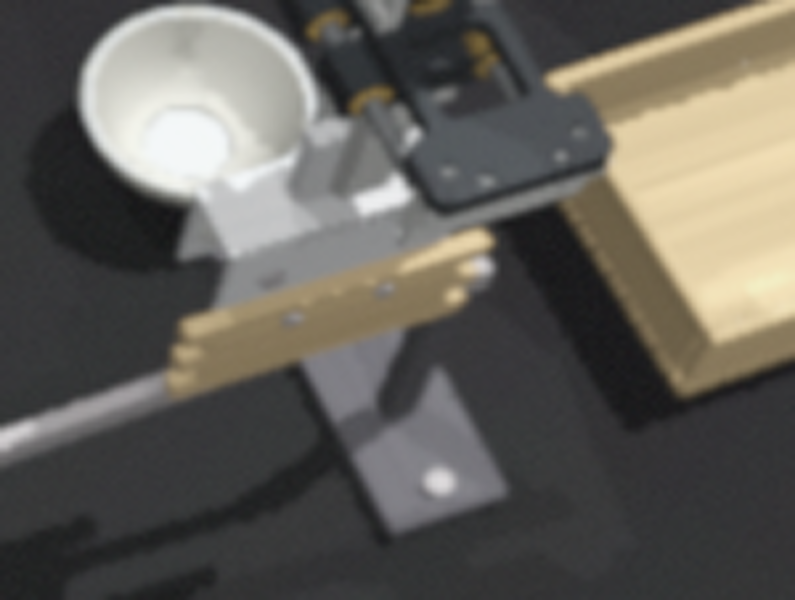

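View pics/t4c.png

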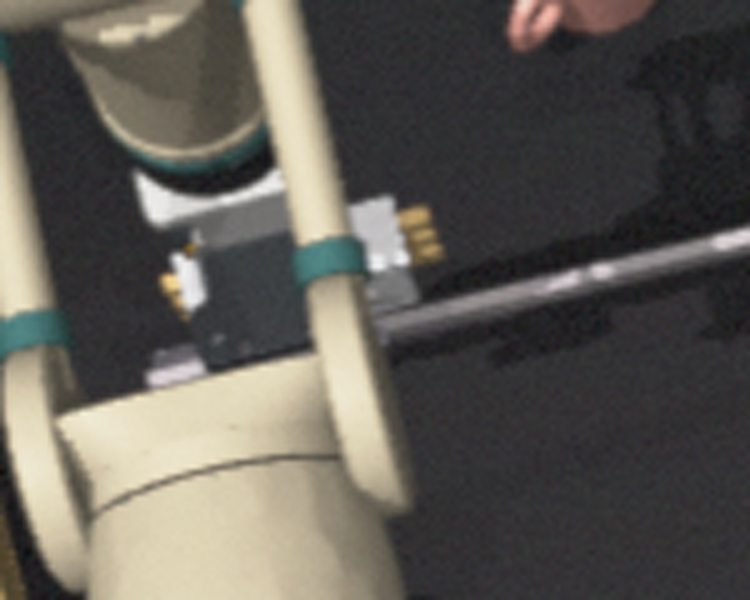

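Emit:
servo_tool(increments=[5,5,2,-1,0,5,10,0,0,0,5,10,0,0,0,5,10,0,0,0,5,10,0,0,0])

```text
clock: 8.63
ee_pos: [589.9, 218.5, 258.6]
ee_rot: [0.563, 0.427, 0.564, -0.428]
contact_force: [0.2, -0.0, -3.7]
gripper_width: 9.7
```

Emit:
servo_tool(increments=[5,8,0,0,0,5,5,0,0,0,5,0,0,0,0,5,0,0,0,0])

```text
clock: 8.97
ee_pos: [590.4, 218.6, 247.2]
ee_rot: [0.563, 0.427, 0.563, -0.427]
contact_force: [-0.2, -0.6, -2.7]
gripper_width: 10.1
```

Run:
```python
from h import *
go([590,217.5,214],15.65)
f=snap('scene','s5.png'); g=snap('top','t5.png')
import cv2
a=cv2.imread('pics/s5.png')[220:340,390:540]; b=cv2.imread('pics/t5.png')[120:240,160:310]
cv2.imwrite('pics/s5c.png',cv2.resize(a,None,fx=5,fy=5,interpolation=2)); cv2.imwrite('pics/t5c.png',cv2.resize(b,None,fx=5,fy=5,interpolation=2))
```

```text
clk 8.97 pos [590.4 218.6 247.2] w 10.1 F [-0.2 -0.6 -2.7] j [ 0.24  0.35  1.34 -0.    1.45 -0.03]
toolx [-0. -0. -1.] tooly [ 0.963  0.27  -0.   ]
d world [ -0.4  -1.1 -33.2] d tool [33.2 -0.6  0.9]
tooly heading 15.66 world turn needed -0.01 tool-x turn 0.01
d tool after turn [33.2 -0.6  0.9]
```

View pics/s5c.png

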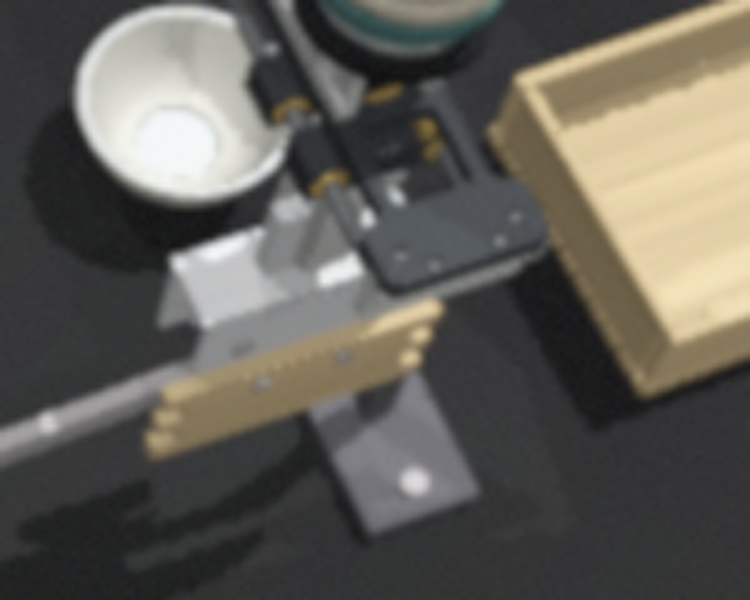

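View pics/t5c.png

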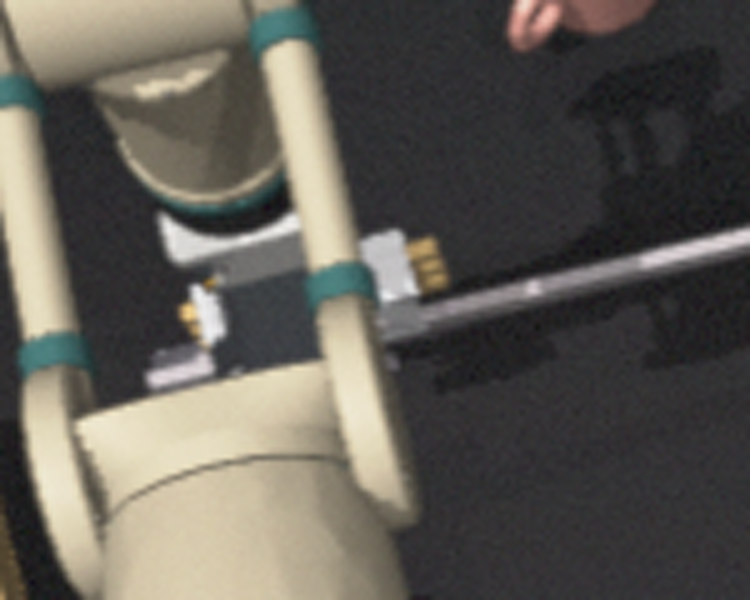

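The rail runs into the gap between the plates (scene crop (180,345)), so it is straddled. I lower slowly and watch the force.

Emit:
servo_tool(increments=[5,6,0,0,0,5,8,0,0,0,5,8,0,0,0,5,6,0,0,0,5,0,0,0,0])

```text
clock: 9.48
ee_pos: [589.2, 218.2, 217.1]
ee_rot: [0.563, 0.426, 0.564, -0.428]
contact_force: [0.2, -0.2, -3.6]
gripper_width: 9.8
```

Emit:
servo_tool(increments=[5,1,0,0,0,5,1,0,0,0,5,0,0,0,0])

```text
clock: 9.73
ee_pos: [590.6, 218.6, 217.5]
ee_rot: [0.564, 0.427, 0.563, -0.427]
contact_force: [-0.3, 0.1, -2.4]
gripper_width: 9.8
```

Emit:
servo_tool(increments=[5,1,0,0,0,5,1,0,0,0,5,0,0,0,0])

```text
clock: 9.98
ee_pos: [590.4, 218.6, 215.4]
ee_rot: [0.563, 0.427, 0.563, -0.427]
contact_force: [-0.8, -0.3, -2.2]
gripper_width: 10.0
```

Emit:
servo_tool(increments=[5,1,0,0,0,5,1,0,0,0,5,0,0,0,0])

```text
clock: 10.23
ee_pos: [590.5, 218.5, 213.5]
ee_rot: [0.564, 0.427, 0.563, -0.427]
contact_force: [-0.4, -0.5, -2.8]
gripper_width: 10.2
```

Run:
```python
from h import *
go([590,217.5,214],15.65)
print(st()[2]['wrist_torque'])
f=snap('scene','s6.png'); g=snap('top','t6.png')
for y in(-52,52):
  for n,F in(('S',f),('T',g)):
    c,s=np.cos(np.radians(15.65)),np.sin(np.radians(15.65)); print(n,y,[proj(F,[590.4+c*x-s*y,218.6+s*x+c*y,209-24]).round(1).tolist() for x in(-17,17)])
import cv2
a=cv2.imread('pics/s6.png')[240:330,400:500]; b=cv2.imread('pics/t6.png')[140:230,180:280]
cv2.imwrite('pics/s6c.png',cv2.resize(a,None,fx=6,fy=6,interpolation=2)); cv2.imwrite('pics/t6c.png',cv2.resize(b,None,fx=6,fy=6,interpolation=2))
```

```text
clk 10.23 pos [590.5 218.5 213.5] w 10.2 F [-0.4 -0.5 -2.8] j [ 0.24  0.36  1.4  -0.    1.38 -0.03]
toolx [ 0. -0. -1.] tooly [0.963 0.27  0.   ]
d world [-0.5 -1.   0.5] d tool [-0.5 -0.7  0.9]
tooly heading 15.65 world turn needed -0.0 tool-x turn 0.0
d tool after turn [-0.5 -0.7  0.9]
[-0.04769085 -0.07495444  0.00444517]
S -52 [[423.3, 278.0], [429.8, 291.4]]
T -52 [[243.9, 182.0], [240.4, 169.2]]
S 52 [[466.9, 263.7], [473.7, 276.7]]
T 52 [[202.9, 193.2], [199.6, 180.4]]
```

View pics/s6c.png

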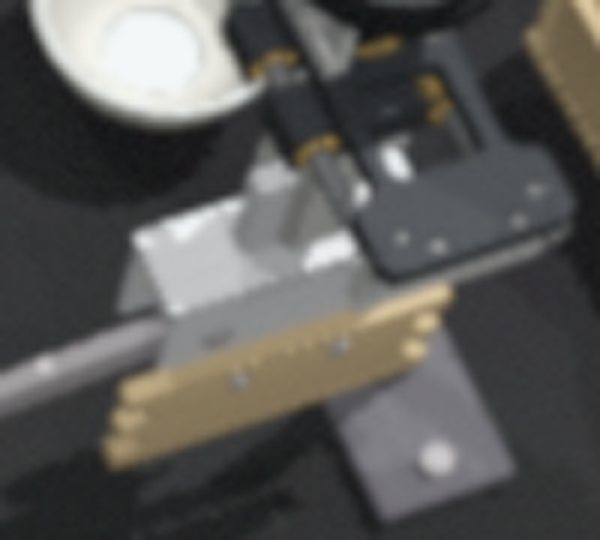

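View pics/t6c.png

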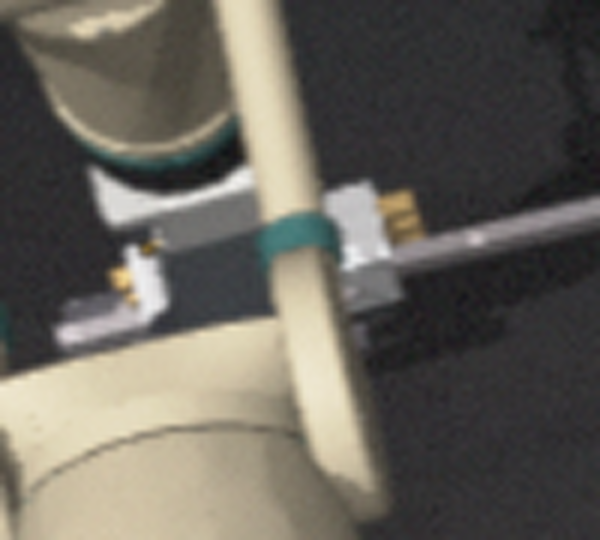

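Run:
```python
from h import *
import cv2
f=snap('scene');g=snap('top')
c,s=np.cos(np.radians(15.65)),np.sin(np.radians(15.65))
W=lambda x,y,z,dx=0:np.array([590.4+c*(x+dx)-s*y,218.6+s*(x+dx)+c*y,z])
for F,fn,x0,y0 in((f,'s',400,240),(g,'t',180,140)):
    a=cv2.cvtColor(F['frame'],cv2.COLOR_RGB2BGR)[y0:y0+60,x0-10:x0+80]; a=cv2.resize(a,None,fx=8,fy=8,interpolation=2)
    P=lambda X:tuple(int(round(v)) for v in ((proj(F,X)-[x0-10,y0]+.5)*8))
    z=lambda y:139.2+y*0.1192
    for dx,col in((0,(0,255,0)),(-4,(0,0,255)),(4,(255,0,0))): cv2.line(a,P(W(0,-100,z(-100),dx)),P(W(0,90,z(90),dx)),col,1)
    q=[P(W(x,y,185)) for x,y in((-17,-52),(17,-52),(17,52),(-17,52))]
    cv2.polylines(a,[np.array(q)],True,(0,255,255),1); cv2.imwrite('pics/ov_%s.png'%fn,a)
```

```text
(no output)
```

View pics/ov_s.png

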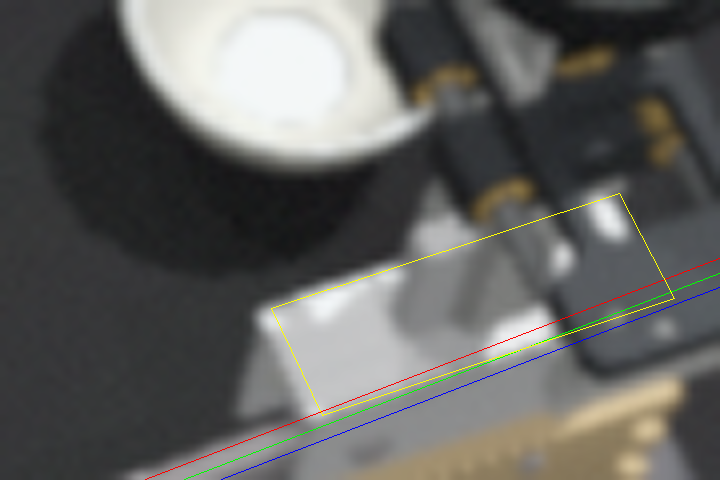

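View pics/ov_t.png

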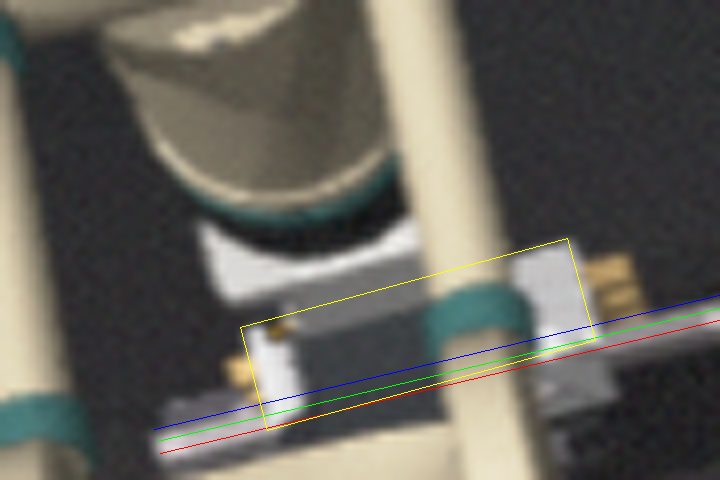

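Overlay check: rail and carrier share the same small offset in both views, so the carrier is centred on the rail to within about 2 mm, inside the 6 mm self-centring. I continue down to contact with a 1 mm shift.

Emit:
servo_tool(increments=[5,1,-1,0,0,5,1,0,0,0,5,0,0,0,0])

```text
clock: 10.68
ee_pos: [590.3, 218.4, 213.2]
ee_rot: [0.564, 0.428, 0.563, -0.426]
contact_force: [0.2, -0.3, 4.4]
gripper_width: 9.6
```

Emit:
servo_tool(increments=[5,1,0,0,0,5,0,0,0,0])

```text
clock: 10.85
ee_pos: [590.3, 218.4, 213.1]
ee_rot: [0.564, 0.428, 0.562, -0.426]
contact_force: [-0.5, -1.0, 8.1]
gripper_width: 9.9
```

Emit:
servo_tool(increments=[5,1,0,0,0,5,0,0,0,0])

```text
clock: 11.02
ee_pos: [590.3, 218.3, 213.0]
ee_rot: [0.565, 0.428, 0.562, -0.426]
contact_force: [-1.5, -0.5, 11.2]
gripper_width: 9.4
```

Contact came at the height I worked out (TCP 213). I take the load off and let go.

Emit:
servo_tool(increments=[5,-2.5,0,0,0,5,0,0,0,0,94,0,0,0,0,94,0,0,0,0,94,0,0,0,0])

```text
clock: 11.43
ee_pos: [589.1, 218.3, 211.2]
ee_rot: [0.563, 0.427, 0.564, -0.428]
contact_force: [0.2, 0.1, 0.5]
gripper_width: 26.2
```

Run:
```python
from h import *
go([590,217.5,214],15.65)
f=snap('scene','s7.png')
```

```text
clk 11.43 pos [589.1 218.3 211.2] w 26.2 F [0.2 0.1 0.5] j [ 0.24  0.36  1.41 -0.    1.37 -0.03]
toolx [-0.001 -0.    -1.   ] tooly [ 0.963  0.27  -0.001]
d world [ 0.9 -0.8  2.8] d tool [-2.8  0.7  1. ]
tooly heading 15.65 world turn needed -0.0 tool-x turn 0.0
d tool after turn [-2.8  0.7  1. ]
```

View pics/s7.png

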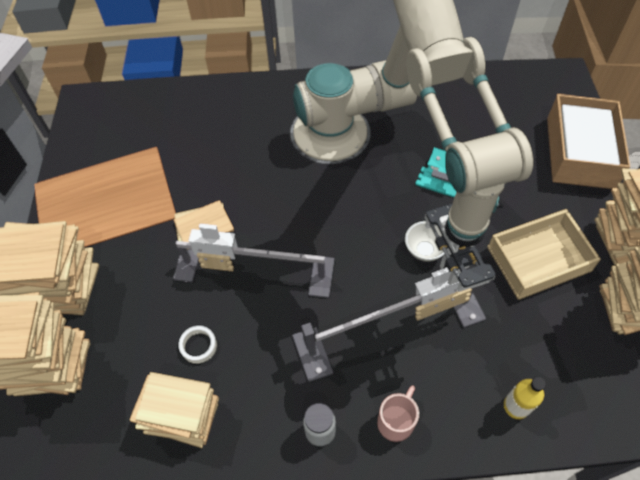

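The carrier sits on the rail at (440,290), let go. I keep opening and wait while it rolls.

Emit:
servo_tool(increments=[94,0,0,0,0,94,0,0,0,0,94,0,0,0,0,94,0,0,0,0,94,0,0,0,0])

```text
clock: 11.9
ee_pos: [589.4, 218.3, 211.8]
ee_rot: [0.563, 0.427, 0.563, -0.427]
contact_force: [0.5, 0.4, 0.9]
gripper_width: 63.8
```

Emit:
servo_tool(increments=[94,0,0,0,0,94,0,0,0,0,94,0,0,0,0,94,0,0,0,0,94,0,0,0,0])

```text
clock: 12.32
ee_pos: [589.4, 218.3, 212.0]
ee_rot: [0.563, 0.427, 0.563, -0.427]
contact_force: [1.3, 0.3, 0.2]
gripper_width: 93.4
```

Run:
```python
from h import *
go([590,217.5,300],15.65)
f=snap('scene','s8.png')
```

```text
clk 12.32 pos [589.4 218.3 212. ] w 93.4 F [1.3 0.3 0.2] j [ 0.24  0.36  1.41 -0.    1.37 -0.03]
toolx [ 0. -0. -1.] tooly [0.963 0.27  0.   ]
d world [ 0.6 -0.8 88. ] d tool [-88.    0.3   0.9]
tooly heading 15.65 world turn needed -0.0 tool-x turn 0.0
d tool after turn [-88.    0.3   0.9]
```

View pics/s8.png

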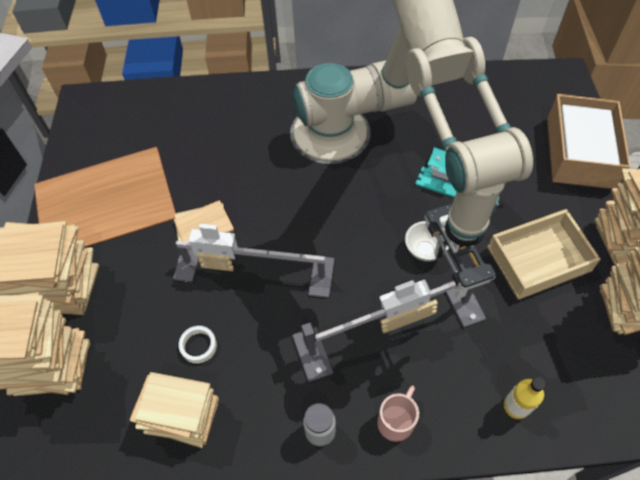

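It is rolling down, now at (407,300). I raise the tool away.

Emit:
servo_tool(increments=[94,-10,0,0,0,94,-20,0,0,0,94,-20,0,0,0,94,-20,0,0,0,94,-20,0,0,0])

```text
clock: 12.78
ee_pos: [589.4, 218.3, 303.7]
ee_rot: [0.564, 0.427, 0.563, -0.427]
contact_force: [0.3, -0.7, 0.1]
gripper_width: 93.7
```

Emit:
servo_tool(increments=[94,-10,0,0,0,94,0,0,0,0,94,0,0,0,0,94,0,0,0,0,94,0,0,0,0])

```text
clock: 13.2
ee_pos: [588.8, 218.1, 310.3]
ee_rot: [0.563, 0.426, 0.564, -0.428]
contact_force: [-0.2, 0.1, -0.3]
gripper_width: 93.7
```

Emit:
servo_tool(increments=[94,0,0,0,0,94,0,0,0,0,94,0,0,0,0,94,0,0,0,0,94,0,0,0,0])

```text
clock: 13.62
ee_pos: [589.4, 218.3, 311.8]
ee_rot: [0.563, 0.427, 0.563, -0.427]
contact_force: [-0.9, -0.1, 1.1]
gripper_width: 94.2
```

Emit:
servo_tool(increments=[94,0,0,0,0,94,0,0,0,0,94,0,0,0,0,94,0,0,0,0,94,0,0,0,0])

```text
clock: 14.03
ee_pos: [589.4, 218.3, 312.0]
ee_rot: [0.563, 0.427, 0.563, -0.427]
contact_force: [0.1, 0.3, -0.2]
gripper_width: 94.1
```

Emit:
servo_tool(increments=[94,0,0,0,0,94,0,0,0,0,94,0,0,0,0,94,0,0,0,0,94,0,0,0,0])

```text
clock: 14.45
ee_pos: [589.4, 218.3, 311.9]
ee_rot: [0.563, 0.427, 0.563, -0.427]
contact_force: [-0.8, 0.0, 0.1]
gripper_width: 94.4
```

Emit:
servo_tool(increments=[94,0,0,0,0,94,0,0,0,0,94,0,0,0,0,94,0,0,0,0,94,0,0,0,0])

```text
clock: 14.87
ee_pos: [589.4, 218.3, 311.9]
ee_rot: [0.563, 0.427, 0.563, -0.427]
contact_force: [0.2, 0.5, 0.4]
gripper_width: 93.9
```

Emit:
servo_tool(increments=[94,0,0,0,0,94,0,0,0,0,94,0,0,0,0,94,0,0,0,0,94,0,0,0,0])

```text
clock: 15.28
ee_pos: [589.4, 218.3, 311.9]
ee_rot: [0.563, 0.427, 0.563, -0.427]
contact_force: [1.1, 0.8, 0.1]
gripper_width: 93.8
```

Run:
```python
from h import *
print(st()[2]['clock'])
f=snap('scene','s9.png'); g=snap('top','t9.png')
for c in('scene','top'):
    for n in('carrier_grip','short_carrier_grip','rail_stop'):
        for d in robot.pinpoint(c,n): print(c,n,np.round(d['xyz'],1),round(d['p'],2))
u=np.array([-np.sin(np.radians(15.65)),np.cos(np.radians(15.65)),0]); print('expected',np.array([673,-80,100])+50*u+[0,0,70])
```

```text
15.2833
scene carrier_grip [655.8 -31.1 174.9] 0.92
scene carrier_grip [111.2 341.2  21.1] 0.63
scene short_carrier_grip [ 422.4 -303.8  165.6] 0.9
scene rail_stop [672.9 -79.3 101.3] 0.74
top carrier_grip [660.6 -29.1 174.8] 0.68
top short_carrier_grip [ 427.  -304.6  160. ] 0.96
top rail_stop [677.9 -80.8 101.3] 0.82
expected [659.5119882  -31.85362384 170.        ]
```

View pics/s9.png

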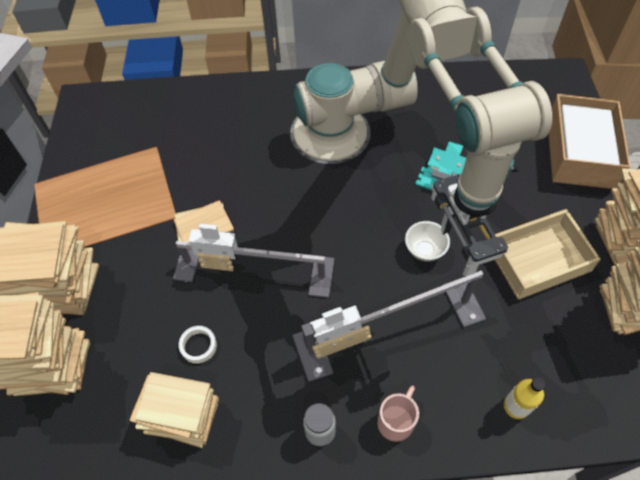

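The carrier is against the stop at (335,325). I check that it stays at rest before handing in.

Emit:
servo_tool(increments=[94,0,0,0,0,94,0,0,0,0,94,0,0,0,0,94,0,0,0,0,94,0,0,0,0])

```text
clock: 16.1
ee_pos: [589.4, 218.3, 311.9]
ee_rot: [0.563, 0.427, 0.563, -0.427]
contact_force: [0.3, 0.6, -0.4]
gripper_width: 93.9
```

Emit:
servo_tool(increments=[94,0,0,0,0,94,0,0,0,0,94,0,0,0,0,94,0,0,0,0,94,0,0,0,0])

```text
clock: 16.52
ee_pos: [589.4, 218.3, 311.9]
ee_rot: [0.563, 0.427, 0.563, -0.427]
contact_force: [0.2, -0.5, 0.2]
gripper_width: 94.1
```

Run:
```python
from h import *
import cv2
f=snap('scene','s10.png'); a=cv2.imread('pics/s9.png')[290:380,280:400].astype(int);b=cv2.imread('pics/s10.png')[290:380,280:400].astype(int)
print(np.abs(a-b).max(),np.abs(a-b).mean())
cv2.imwrite('pics/s10c.png',cv2.resize(b.astype(np.uint8),None,fx=6,fy=6,interpolation=2))
```

```text
8 1.0292901234567902
```

View pics/s10c.png

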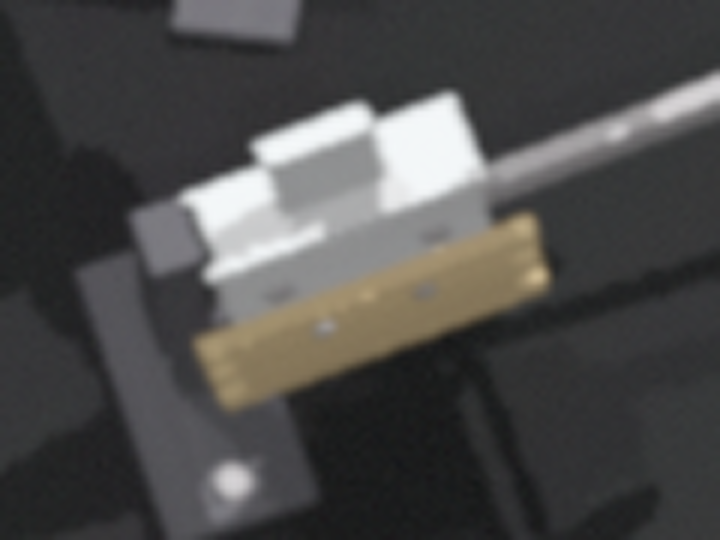

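The carrier is seated on the rail, with its bridge plate against the stop block (crop (195,230)), and only image noise changed over 1 s.

```bash
python3 -c "
from rig import robot
print(robot.close_job())"
```

```text
the job is handed in; nothing more can be done
None
```

The long-board carrier was lifted off the parking bar, lowered onto the sloped rail at rail_load and let go. It rolled down by itself and is resting against the stop. I handed the job in at about 16.6 s on the clock.

- **At the stop:** the networks put its grip at about (658, -30, 175) mm, where about (660, -32, 170) was expected. Two pictures about 1.2 s apart differ only by image noise.
- **Short carrier:** it still hangs at about (425, -304), where it was at the start.
- **Robot:** it touches nothing, with the TCP raised to 312 mm. The highest contact force in the readings was about 11 N, when the wheels met the rail.
- **Disagreements:** the two cameras differed by about 2–5 mm on the carrier and rail positions. The carrier's tab position taken from the scene camera alone came out 40 mm too high, so I used the two-view fit instead, and the grasp and rail contact heights matched it. The networks also reported the turquoise look-alike, which I left alone.

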